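# Slide a culture dish onto the free lamp of the viewing stand and light it

## Task

One lamp of the viewing stand already carries a dish. Slide the dish that waits on the middle plate across the gap onto the other, empty lamp so that it sits level and centred there without ever tipping or falling, then throw the stand's toggle lever all the way over towards that lamp. Leave the dish on the other lamp and everything else on the bench undisturbed.

Things in the scene. Friction and masses are not known exactly. Their poses are not given: they have to be found in the camera images.
- stand: Fixed low viewing stand: a white lamp housing topped by a flat aluminium middle plate, 124 mm along x, 160 mm along y, no rims, top face 50 mm above the bench. Origin: under the plate's centre, at bench height. x points away from the lever (which is on the robot's side), y to the left lamp, z up. Position and yaw (to 15 degrees) vary.
- left_stage (a point): Centre of the top face of the left lamp (at +138 mm along the stand's y): a white disc 48 mm across on a thin post, its top 48.5 mm above the bench, 1.5 mm lower than the middle plate. An open gap of 34 mm lies between the plate's edge and the disc's edge. Axes as the stand's.
- right_stage (a point): Centre of the top face of the right lamp, the same at -138 mm along the stand's y.
- dish: The waiting dish: a closed flat round culture dish, 90 mm across, 16 mm high, about 80 g, clear with an amber filling, too wide to grasp across. It starts within about 12 mm of the centre of the middle plate. Origin: centre of its underside; z up.
- seated_dish: The dish already in place, identical in shape, sitting on the left or on the right lamp at the start. Origin: centre of its underside.
- lever (a joint): The toggle lever's angle: 0 leans fully (0.5 rad) to the right lamp, 0.5 stands upright, 1.0 leans fully to the left lamp. It starts near the middle and stays where it is left.
- lever_tip (a point): Centre of the lever's round tip. The black lever stands on a small grey block in front of the middle plate, 100 mm along the stand's -x from its centre; it is 60 mm long from its pivot, and the tip swings along the stand's y.
- bench_dish: Bystander: a third such dish lying on the bench behind the stand. Origin: centre of its underside.
- jar_front: Bystander: closed glass jar, 62 mm across, 86 mm tall, in front of the stand on the left. Origin: centre of its underside.
- jar_back: Bystander: the same kind of jar behind the stand.
- jar_side: Bystander: the same kind of jar to the right of the stand.
- forceps: Bystander: steel forceps, 117 mm long, 6 mm thick, lying on the bench in front of the stand on the right. Origin: on the bench near its middle, x towards the tips.
- beaker: Bystander: glass beaker, 84 mm across, 100 mm tall, to the left of the stand. Origin: centre of its underside.
There are look-alikes about, which are no part of the job. Leave any black or blue look-alike of the dish alone.

How it is judged (in metres and radians):
On the way, in this order (a step that is already met when the one before it is completed fails the run):
1. the waiting dish sits level, still and centred on the lamp that was empty (((horizontal distance between dish and left_stage below 0.012 m and z of dish in the frame of left_stage between -0.006 and 0.006 m and horizontal distance between seated_dish and right_stage below 0.025 m) or (horizontal distance between dish and right_stage below 0.012 m and z of dish in the frame of right_stage between -0.006 and 0.006 m and horizontal distance between seated_dish and left_stage below 0.025 m)) and angle between dish's own z axis and vertical below 0.06 rad and linear speed of dish below 0.02 m/s and angular speed of dish below 0.2 rad/s), for 0.3 s.
2. the lever is thrown fully over towards that lamp (((horizontal distance between dish and left_stage below 0.012 m and z of dish in the frame of left_stage between -0.006 and 0.006 m and horizontal distance between seated_dish and right_stage below 0.025 m and value of joint lever above 0.88 rad) or (horizontal distance between dish and right_stage below 0.012 m and z of dish in the frame of right_stage between -0.006 and 0.006 m and horizontal distance between seated_dish and left_stage below 0.025 m and value of joint lever below 0.12 rad))), for 0.2 s.
At the end, for the whole second after the job is handed in: The dish lies level and at rest on the lamp that was empty, its centre within 12 mm of the lamp's centre; the lever leans fully towards that lamp (beyond 0.88 for the left, below 0.12 for the right); the other dish is still on its own lamp (((horizontal distance between dish and left_stage below 0.012 m and z of dish in the frame of left_stage between -0.006 and 0.006 m and horizontal distance between seated_dish and right_stage below 0.025 m and value of joint lever above 0.88 rad) or (horizontal distance between dish and right_stage below 0.012 m and z of dish in the frame of right_stage between -0.006 and 0.006 m and horizontal distance between seated_dish and left_stage below 0.025 m and value of joint lever below 0.12 rad)) and angle between each of dish, seated_dish's own z axis and vertical below 0.06 rad and linear speed of dish below 0.02 m/s and angular speed of dish below 0.2 rad/s); the robot touches nothing.
It fails at once if the waiting dish tips (beyond 0.25 rad) or falls off (angle between dish's own z axis and vertical above 0.25 rad or height (world z) of dish below 0.035 m).
It fails at once if the dish on the other lamp is moved (more than 12 mm) (distance of seated_dish from where it was at the start of the episode above 0.012 m).
It fails at once if another thing on the bench is disturbed (moved more than 25 mm) (distance of any of bench_dish, jar_front, jar_back, jar_side, forceps, beaker from where it was at the start of the episode above 0.025 m).
It also fails if it takes over 48 s, if anything falls off the work surface, if the arm or the gripper's body presses on something with over 40 N, if the wrist force passes 120 N, or if a joint passes its speed limit or range.

## Robot

A 7-joint arm with a two-finger parallel gripper is mounted at the origin on the work surface. World frame = base frame: x ahead of the robot, y to its left, z up, the work surface at z = 0. Lengths are in mm, angles in rad, forces in N, time in s.
With the tool pointing down it reaches from about 400 to 850 mm from the base axis. Payload 4.5 kg.
Tool frame: the origin (TCP) lies at the very end of the fingers, on their centre line; the grasp point (between the pads) lies 19 mm behind it (ctrl.grip_depth is the distance from the TCP to the grasp point, in mm); z points along the fingers, y is the line along which they close (so a half turn about z gives the same grasp; the last joint's range is limited). The gripper opens to 85 mm and grips with 20 to 120 N. Pads are 22 mm wide; open, the fingers measure 114 mm over their backs; the gripper's body (76 mm by 85 mm) begins 54 mm behind the grasp point. The pads swing forward as they close: fully open they stand 13 mm farther back than shut.
Start: joints at [-1.278, 0.689, -0.195, 1.565, 0.157, 0.902, -0.215], TCP at [159.929, 604.216, 231.317] pointing down, gripper open.
Joint ranges: [-3.01, 3.01], [-0.46, 2.08], [-1.47, 1.51], [0.13, 2.56], [-1, 4.14], [0.04, 2.09], [-2.66, 2.66]. Speed limits (rad/s): [2.57, 2.57, 3.14, 3.14, 3.14, 3.14, 3.14].

## Interface

Orientations are given as [roll, pitch, yaw] about the fixed x, y, z axes, in that order (R = Rz(yaw) Ry(pitch) Rx(roll)).
In Python, from rig import ctrl gives the robot as it stands. Calls block until the motion is done:
- ctrl.move_to(position, orientation): joint-space move of the TCP to a pose.
- ctrl.move_l(position, v=150, rot=None): straight line of the TCP; rot=None keeps the orientation; v is the mean speed in mm/s.
- ctrl.set_joints(angles): joint-space move.
- ctrl.set_gripper(opening, newtons=None): opening from 0.0 (shut) to 1.0 (fully open); newtons is the grip in N (None keeps the last); returns when the fingers have stopped.
- ctrl.sleep(seconds).
- ctrl.solve_ik(position, orientation): joint angles nearest the present ones, or None.
- ctrl.camera(name): name is "side" or "top" or "wrist"; returns the picture (400x640x3 uint8, red, green, blue); there is no depth.
- ctrl.camera_model(name): a dict with "camera_matrix" (3x3 intrinsics, pixels), "extrinsics" (4x4, takes a point from camera to world coordinates). Camera axes: x right, y up, looking along -z (the intrinsics and any distortion apply to the point x, -y, -z); pixel columns grow to the right and rows downward; lengths in mm; the calibration is good to about 2 mm. The wrist camera is an equidistant fisheye: a pixel r from the principal point sees the ray r / f radians off the axis. A picture is of the moment at which its call begins: read the wrist's pose just before it. camera_model takes no time and is no camera call; for the wrist camera it gives the pose at the moment of the call.
A pose or a line that the arm cannot do raises ctrl.Unreachable and nothing moves.
- ctrl.job_done(): hands the job in; it is judged then, once.
Readings, each from a call of its own:
- ctrl.get_clock(): time.
- ctrl.get_joint_positions(): joint angles.
- ctrl.get_qd(): joint speeds.
- ctrl.get_joint_torque(): joint torques, N m.
- ctrl.get_ee_pos(): TCP position.
- ctrl.get_tool_rot(): TCP orientation.
- ctrl.get_contact_force(): force on the tool from outside, world axes, zero at the start.
- ctrl.get_ft_torque(): the same for the moment, N m.
- ctrl.get_opening(): opening from 0.0 (shut) to 1.0 (fully open).
- ctrl.get_finger_force(): force on a finger pad.
Only numpy, scipy, OpenCV 4.12 (cv2) and the standard library are available. Lean on these libraries where they do the work, as an engineer would, in place of code of your own. Each camera call takes 0.05 s, during which the arm holds its last target. There are 200 camera calls.

## Working session

There is one attempt and no reset: what is moved stays moved. The work goes in short steps, each a Python script; the robot and the scene stay as the last script left them, time stands still between calls to the robot, and variables do not carry over. Pictures are saved under pics/ and viewed, at most 10 in all, crops included, and the job is handed in when it is done.

```bash
ls; mkdir -p pics; python3 - <<'E'
from rig import ctrl
import cv2,numpy as np
for n in("top","side"):
    im=ctrl.camera(n); cv2.imwrite(f"pics/{n}0.png",im[:,:,::-1])
    m=ctrl.camera_model(n); print(n,np.round(m["camera_matrix"],1).tolist(),np.round(m["extrinsics"],3).tolist(),[k for k in m])
print(ctrl.get_clock(),ctrl.get_tool_rot())
E
```

```text
pics
top [[438.6, 0.0, 316.3], [0.0, 438.6, 201.5], [0.0, 0.0, 1.0]] [[-0.014, 0.983, -0.184, 306.714], [-1.0, -0.014, -0.001, -1.139], [-0.003, 0.184, 0.983, 1327.731], [0.0, 0.0, 0.0, 1.0]] ['camera_matrix', 'extrinsics']
side [[491.0, 0.0, 319.9], [0.0, 491.0, 201.8], [0.0, 0.0, 1.0]] [[0.822, 0.296, -0.486, -31.595], [-0.569, 0.409, -0.713, -845.156], [-0.013, 0.863, 0.505, 681.341], [0.0, 0.0, 0.0, 1.0]] ['camera_matrix', 'extrinsics']
0.1 [-3.13995932e+00  7.67781706e-05  2.88286961e+00]
```

View pics/top0.png

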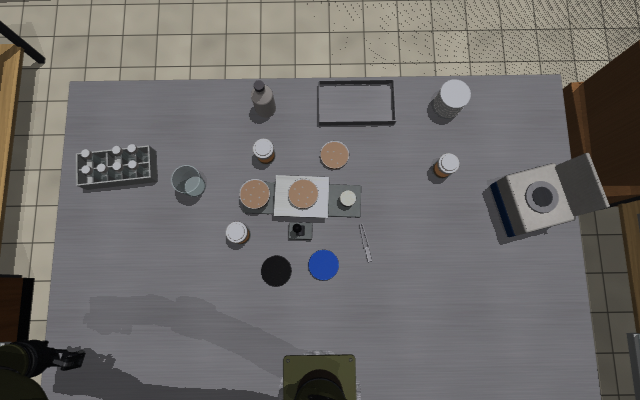

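View pics/side0.png

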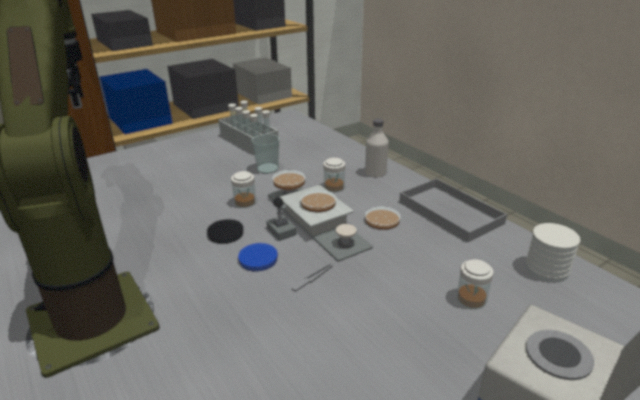

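The top view shows amber dishes at (255,194), on the left lamp; (303,194), on the middle plate; and (334,155), on the bench. The black (276,271) and blue (323,265) discs are look-alikes. The empty right lamp is at (347,199) and the lever tip is near (298,229). The one on the middle plate, (303,194), is the waiting dish, so it goes to the right lamp. I'll measure from the top view and confirm in an enlarged crop.

```bash
cat > h.py <<'E'
from rig import ctrl
import cv2,numpy as np
def ray(n,uv,m=None):
    m=m or ctrl.camera_model(n);K=np.array(m["camera_matrix"]);E=np.array(m["extrinsics"])
    x=(uv[0]-K[0,2])/K[0,0];y=(uv[1]-K[1,2])/K[1,1]
    if n=="wrist":
        r=np.hypot(x,y)+1e-12; d=np.array([np.sin(r)*x/r,-np.sin(r)*y/r,-np.cos(r)])
    else: d=np.array([x,-y,-1.])
    return E[:3,3],E[:3,:3]@d
def plane(n,uv,z,m=None):
    o,d=ray(n,uv,m); return (o+d*(z-o[2])/d[2])[:2]
def orange(im):
    h=cv2.cvtColor(im,cv2.COLOR_RGB2HSV)
    return cv2.inRange(h,(3,70,60),(20,255,255))
def blobs(mask,amin):
    cs,_=cv2.findContours(mask,cv2.RETR_EXTERNAL,cv2.CHAIN_APPROX_NONE)
    return [c for c in cs if cv2.contourArea(c)>amin]
def circ(n,c,z,m=None):  # circle fit of contour on plane z -> centre, radius
    p=np.array([plane(n,q[0],z,m) for q in c])
    A=np.c_[2*p,np.ones(len(p))];s=np.linalg.lstsq(A,(p**2).sum(1),rcond=None)[0]
    return s[:2],np.sqrt(s[2]+s[:2]@s[:2])
E
python3 - <<'E'
from h import *
im=cv2.imread("pics/top0.png")[:,:,::-1].copy()
for c in blobs(orange(im),200):
    (u,v),r=cv2.minEnclosingCircle(c); p,R=circ("top",c,60); print("dish",int(u),int(v),p.round(1),R.round(1))
g=cv2.cvtColor(im,cv2.COLOR_RGB2GRAY)
print(g[185,280],g[200,280],g[199,348],g[190,340],g[210,350],g[230,310])
m=((g>150)*255).astype(np.uint8);m[:,:220]=0;m[:170]=0;m[240:]=0
for c in blobs(m,60):
    (u,v),r=cv2.minEnclosingCircle(c); 
    q=np.float32([plane("top",x[0],50) for x in c]);print("white",int(u),int(v),cv2.minAreaRect(q))
cv2.imwrite("pics/crop.png",cv2.resize(im[160:250,220:380,::-1],None,fx=5,fy=5,interpolation=cv2.INTER_CUBIC))
E
```

```text
dish 639 263 [ 361.5 -934.5] 111.7
dish 620 189 [ 569.1 -899.1] 37.3
dish 302 193 [570.   39.7] 40.2
dish 254 193 [570.9 182.5] 40.2
dish 334 155 [687.1 -55.5] 38.5
dish 580 118 [ 795.6 -816.9] 70.7
dish 7 132 [789.7 976.7] 174.8
173 172 176 104 105 95
white 236 231 ((463.3200378417969, 236.168701171875), (58.904640197753906, 50.05351638793945), 89.19546508789062)
white 347 197 ((556.3740844726562, -93.65721130371094), (44.25604248046875, 42.667945861816406), 43.3873291015625)
white 301 196 ((564.516357421875, 44.02467346191406), (158.1199188232422, 122.53252410888672), 86.87056732177734)
white 540 197 ((550.7421264648438, -662.9796142578125), (169.60975646972656, 142.5873565673828), 14.196372985839844)
```

View pics/crop.png

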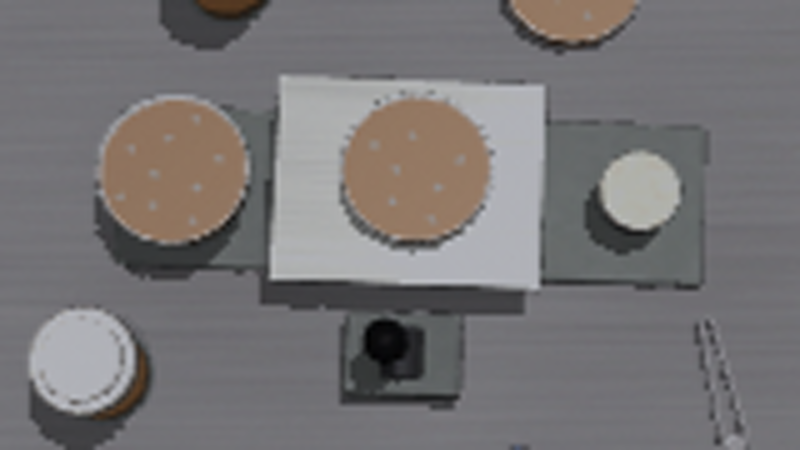

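The crop confirms it: the waiting dish is on the white plate with the empty lamp on its right, and the lever tip leans slightly left. Next I'll hover and take a wrist view.

```bash
python3 - <<'E'
from h import *
y=np.radians(-3.2)
for s in(-1,1):
    print(s,ctrl.solve_ik([566,40,260],[np.pi,0,y+s*np.pi/2]),ctrl.solve_ik([556,-48,53],[np.pi,0,y+s*np.pi/2]))
s=1
q=[ctrl.solve_ik([566,40,260],[np.pi,0,y+s*np.pi/2]) for s in(-1,1)]
j=np.array(ctrl.get_joint_positions())
s=(-1,1)[int(np.argmin([abs(np.array(a)-j).max() if a is not None else 99 for a in q]))]
ctrl.move_to([562,-10,260],[np.pi,0,y+s*np.pi/2])
m=ctrl.camera_model("wrist");im=ctrl.camera("wrist");cv2.imwrite("pics/w1.png",im[:,:,::-1])
print(s,ctrl.get_clock(),ctrl.get_ee_pos(),np.round(m["camera_matrix"],1).tolist(),np.round(m["extrinsics"],3).tolist())
E
```

```text
-1 [ 0.28779845  0.66593733 -0.7663514   1.69116843  0.53242198  1.00475743
  2.41956918] [ 0.4809735   1.02486417 -0.86709133  1.87385122  1.10138519  0.81928015
  2.08580799]
1 [-0.21854018  0.576794    0.11100591  1.71818108 -0.08042481  0.85104136
 -0.12814947] [ 0.0446174   0.87350317 -0.06994905  1.89732345  0.14656743  0.37563601
 -0.19267266]
1 2.75 [562.07176995  -8.7312587  259.91088248] [[309.7, 0.0, 318.0], [0.0, 309.7, 197.7], [0.0, 0.0, 1.0]] [[0.999, 0.051, 0.015, 566.897], [-0.054, 0.958, 0.282, 62.943], [-0.0, -0.282, 0.959, 402.559], [0.0, 0.0, 0.0, 1.0]]
```

View pics/w1.png

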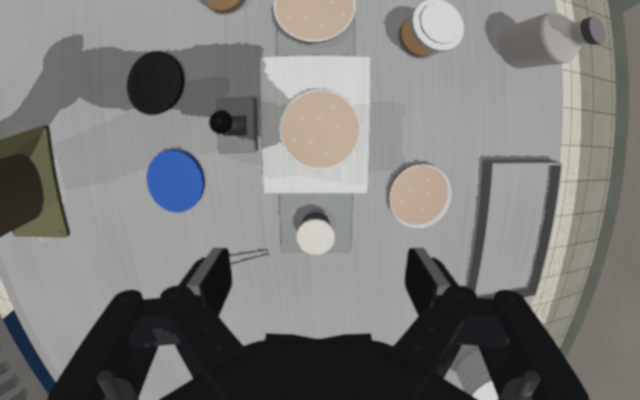

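The wrist view is clear: dish at (320,128), empty lamp at (316,236), lever tip at (221,122), plate corners (263,57)–(368,192). I'll measure these and cross-check against the top view.

```bash
python3 - <<'E'
from h import *
m=ctrl.camera_model("wrist")
im=cv2.imread("pics/w1.png")[:,:,::-1].copy()
for c in blobs(orange(im),1000):
    (u,v),r=cv2.minEnclosingCircle(c)
    if v<250: print("dish",int(u),int(v),[ (np.round(a,1).tolist(),round(R,1)) for a,R in [circ("wrist",c,z,m) for z in(60,64,66)]])
h=cv2.cvtColor(im,cv2.COLOR_RGB2HSV)
mk=((h[...,2]>195)*255).astype(np.uint8);mk[:50]=0;mk[260:]=0
for c in blobs(mk,300):
    (u,v),r=cv2.minEnclosingCircle(c);q=np.float32([plane("wrist",x[0],50,m) for x in c])
    if 250<u<380: print("white",int(u),int(v),r,circ("wrist",c,48.5,m),cv2.minAreaRect(q))
# lever tip, two views
bk=((h[...,2]<45)*255).astype(np.uint8);bk[:,:200]=0;bk[:105]=0;bk[145:]=0;bk[:,232:]=0
c=max(blobs(bk,50),key=cv2.contourArea);w,_=cv2.minEnclosingCircle(c);print("tip px",w,_)
im=cv2.imread("pics/top0.png")
bk=((im.max(2)<30)*255).astype(np.uint8);bk[:222]=0;bk[237:]=0;bk[:,:290]=0;bk[:,304:]=0
c=max(blobs(bk,5),key=cv2.contourArea);t,_=cv2.minEnclosingCircle(c);print("tip top px",t,_)
o1,d1=ray("wrist",w,m);o2,d2=ray("top",t)
s=np.linalg.lstsq(np.c_[d1,-d2],o2-o1,rcond=None)[0];print("tip",o1+s[0]*d1,o2+s[1]*d2)
E
```

```text
white 315 236 17.958749771118164 (array([555.2035634 , -92.48769049]), np.float64(21.97084768160718)) ((555.466064453125, -91.88105773925781), (43.50034713745117, 43.64232635498047), 86.98749542236328)
white 316 124 84.1125259399414 (array([560.1872199 ,  45.27840231]), np.float64(71.85935801249481)) ((563.6232299804688, 45.56327438354492), (157.59869384765625, 121.47029113769531), 86.24295043945312)
tip px (221.9891357421875, 123.48369598388672) 13.105660438537598
tip top px (296.5, 228.89999389648438) 5.124545574188232
tip [462.610097    55.69290062  75.34750521] [462.28656968  57.77490129  75.4052588 ]
```

```bash
python3 - <<'E'
from h import *
m=ctrl.camera_model("wrist")
im=cv2.imread("pics/w1.png")[:,:,::-1].copy()
h=cv2.cvtColor(im,cv2.COLOR_RGB2HSV);print(h[140,320])
mk=cv2.inRange(h,(3,45,90),(22,255,255))
for c in blobs(mk,1000):
    (u,v),r=cv2.minEnclosingCircle(c)
    if v<200 and 270<u<370: print("dish",int(u),int(v),[circ("wrist",c,z,m) for z in(60,64)])
D=np.array([569.3,39.7]);L=np.array([555.7,-92.8]);d=(L-D)/np.linalg.norm(L-D)
yaw=np.arctan2(-d[1],-d[0]);print(d,np.degrees(yaw))
ctrl.set_gripper(0.7,20)
B=D-d*58
ctrl.move_to([*B,110],[np.pi,0,yaw]); ctrl.move_l([*B,72],v=80)
f0=ctrl.get_contact_force();print(f0,ctrl.get_opening())
z=72
while z>44:
    z-=1; ctrl.move_l([*B,z],v=30); f=ctrl.get_contact_force()
    if f[2]-f0[2]>3: break
print("contact",z,f,ctrl.get_ee_pos(),ctrl.get_clock())
ctrl.move_l([*B,z+3],v=30)
cv2.imwrite("pics/w2.png",ctrl.camera("wrist")[:,:,::-1]);print(ctrl.get_contact_force(),ctrl.get_clock())
E
```

```text
[ 15  52 191]
dish 319 129 [(array([567.68879644,  40.15595161]), np.float64(40.97136173814379)), (array([567.67960557,  40.42063038]), np.float64(40.49293741084839))]
dish 314 6 [(array([568.29001239, 172.11778688]), np.float64(32.58315255241603)), (array([568.2738011, 170.8415417]), np.float64(32.202677699260235))]
[-0.10210507 -0.99477362] 84.13959753087732
[ 0.29637974 -0.04786696 -0.29552151] 0.7003983664094162
contact 44 [-2.79545762  0.32657557 10.18589591] [575.375794    97.41865605  45.05066393] 11.525
[-0.45220288  0.33007836  0.20148773] 11.825
```

View pics/w2.png

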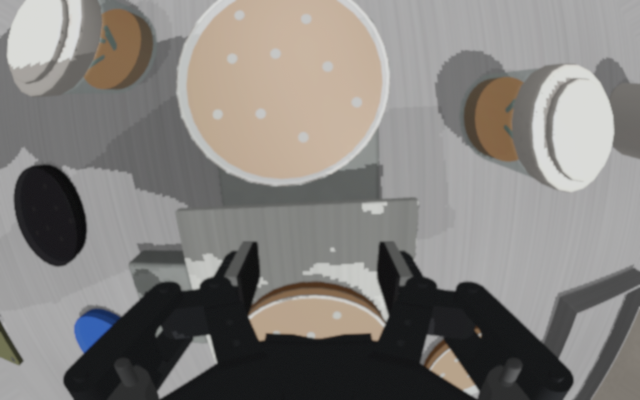

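Fingers straddle the dish's back edge: pads at columns 257 and 378, dish arc centred near 315. The tips sit about 2 mm above the plate. Now I'll push to just short of the lamp centre, back off and look.

```bash
python3 - <<'E'
from h import *
D=np.array([569.3,39.7]);L=np.array([555.7,-92.8]);d=(L-D)/np.linalg.norm(L-D)
E=L-d*48; z=47.3
ctrl.move_l([*E,z],v=35)
print(ctrl.get_ee_pos(),ctrl.get_contact_force(),ctrl.get_clock())
ctrl.move_l([*(E-d*20),z+0.5],v=60); ctrl.move_l([*(E-d*20),110],v=120)
ctrl.move_l([562,-10,260],v=250)
m=ctrl.camera_model("wrist");im=ctrl.camera("wrist");cv2.imwrite("pics/w3.png",im[:,:,::-1])
t=ctrl.camera("top")
mk=cv2.inRange(cv2.cvtColor(im,cv2.COLOR_RGB2HSV),(3,45,90),(22,255,255));mk[285:]=0
for c in blobs(mk,1000):
    (u,v),r=cv2.minEnclosingCircle(c);print("w",int(u),int(v),circ("wrist",c,64,m))
for c in blobs(orange(t),200):
    (u,v),r=cv2.minEnclosingCircle(c)
    if 230<u<380: print("t",int(u),int(v),circ("top",c,60))
print(ctrl.get_clock())
E
```

```text
[560.6196993  -44.97736131  47.29870581] [-0.15815457  1.09862329 -0.90605874] 16.0667
w 321 235 (array([557.07824657, -87.08318669]), np.float64(39.44859115158299))
w 421 188 (array([681.91490957, -40.54733614]), np.float64(34.15892569656436))
w 307 6 (array([567.76186884, 170.61710483]), np.float64(31.789983135028834))
t 254 193 (array([570.89394134, 182.56720329]), np.float64(40.08815160021488))
18.0667
```

View pics/w3.png

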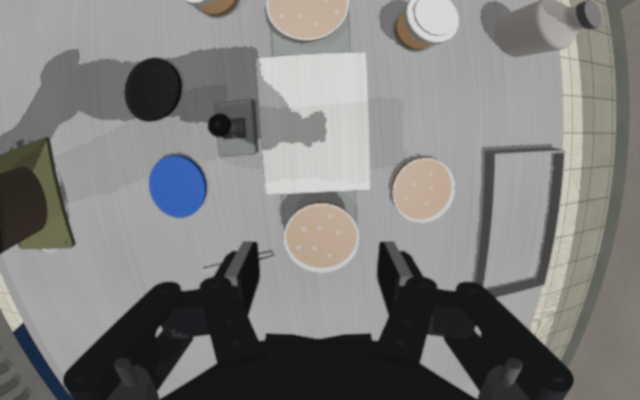

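The dish sits level on the lamp, about 5.5 mm short of centre. The bystanders look unmoved. I'll nudge it 5 mm further, recheck, and go to the lever.

```bash
python3 - <<'E'
from h import *
D=np.array([569.3,39.7]);L=np.array([555.7,-92.8]);d=(L-D)/np.linalg.norm(L-D)
E=L-d*48; z=47.5; B=E-d*20+np.array([-1.,0])
ctrl.move_l([*B,100],v=250); ctrl.move_l([*B,z],v=90)
ctrl.move_l([*(E+d*4.5+np.array([-1.,0])),z],v=25)
ctrl.move_l([*B,z+0.5],v=60); ctrl.move_l([*B,110],v=150)
ctrl.move_l([562,-10,260],v=250)
m=ctrl.camera_model("wrist");im=ctrl.camera("wrist");cv2.imwrite("pics/w4.png",im[:,:,::-1])
mk=cv2.inRange(cv2.cvtColor(im,cv2.COLOR_RGB2HSV),(3,45,90),(22,255,255));mk[285:]=0
for c in blobs(mk,1000):
    (u,v),r=cv2.minEnclosingCircle(c);print("w",int(u),int(v),circ("wrist",c,64,m))
print(ctrl.get_clock())
E
```

```text
w 320 239 (array([555.52766722, -91.82330814]), np.float64(39.41618187866511))
w 421 188 (array([681.93108131, -40.53300468]), np.float64(34.140069599226734))
w 307 6 (array([567.72131352, 170.59107187]), np.float64(31.739274132860444))
22.65
```

Centred within about 1 mm. Next, the lever.

```bash
python3 - <<'E'
from h import *
a=np.radians(-3.3);X=np.array([np.cos(a),np.sin(a)]);Y=np.array([-np.sin(a),np.cos(a)])
C=np.array([564.,45.]);P=lambda y:C-100*X+y*Y
ctrl.set_gripper(0.0,20)
ctrl.move_to([*P(42),130],[np.pi,0,a+np.pi/2]); ctrl.move_l([*P(42),55],v=120)
f0=ctrl.get_contact_force();print(f0,ctrl.get_clock())
ctrl.move_l([*P(20),55],v=60)
y=20
while y>-16:
    y-=2; ctrl.move_l([*P(y),55],v=40); f=(ctrl.get_contact_force()-f0)@np.r_[Y,0]; print(y,round(f,1),end="; ")
    if f>12 : break
print(ctrl.get_ee_pos(),ctrl.get_clock())
ctrl.move_l([*P(y+25),55],v=100);ctrl.move_l([*P(y+25),150],v=150)
ctrl.move_l([562,-10,260],v=250)
m=ctrl.camera_model("wrist");im=ctrl.camera("wrist");cv2.imwrite("pics/w5.png",im[:,:,::-1])
mk=cv2.inRange(cv2.cvtColor(im,cv2.COLOR_RGB2HSV),(3,45,90),(22,255,255));mk[285:]=0
for c in blobs(mk,1000):
    (u,v),r=cv2.minEnclosingCircle(c);print("w",int(u),int(v),circ("wrist",c,64,m))
print(ctrl.get_clock())
E
```

```text
[ 0.59214331 -0.29329708  0.73477635] 24.8
18 0.7; 16 -0.1; 14 1.3; 12 -0.3; 10 -0.1; 8 0.0; 6 0.6; 4 0.2; 2 0.6; 0 1.3; -2 1.0; -4 3.1; -6 7.5; -8 10.1; -10 15.2; [464.11531892  46.29342507  54.99953378] 29.0667
w 317 240 (array([555.15582571, -85.52352029]), np.float64(31.848050285250533))
w 420 193 (array([681.48239631, -40.43035988]), np.float64(34.039610908447855))
w 316 6 (array([568.24374109, 170.8112291 ]), np.float64(31.905155715717612))
31.1083
```

View pics/w5.png

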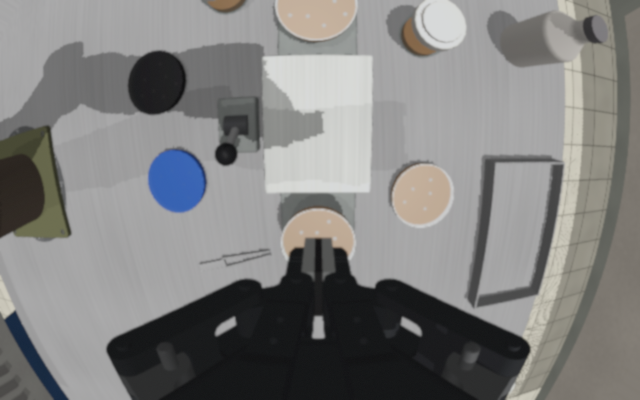

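The lever now leans right, with its tip at (226,154). The dish is on the right lamp, partly hidden by the shut fingers. I'll compute the lever lean and hand in if it is fully over.

```bash
python3 - <<'E'
from h import *
a=np.radians(-3.3);Y=np.array([-np.sin(a),np.cos(a)])
p=plane("wrist",(226,154),68.3); t=(p-[564,45])@Y
print(p,t,np.arcsin(t/60),ctrl.get_contact_force())
if t<-25.5: ctrl.job_done(); print("done",ctrl.get_clock())
E
```

```text
[459.05391861  21.19299753] -29.808645153558974 -0.5199200482104814 [-0.40678262  0.06506802 -0.69073742]
the job is handed in; nothing more can be done
the job is handed in; nothing more can be done
```

I slid the waiting dish onto the empty right lamp, about 1 mm off centre by the wrist camera, threw the lever fully over to the right (about 0.52 rad measured, stop at 0.5), saw nothing else move, and handed the job in; the hand-in gave no verdict.

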